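# Bring the plank out to its saw line and hold it

### The job

Slide the marked oak plank along the steel beam it lies on, out over the beam's left end (left as seen from the robot), until the pencil line across the plank is right at the beam's end edge, square to it and with the plank not hanging over the beam's sides. The long overhang would tip, so never let it tip, do not lift it off the beam, and finish while still holding it down, level and flat on the beam, ready for sawing. Leave everything else on the bench where it is.

Things in the scene. Friction and masses are not known exactly. Their poses are not given: they have to be found in the camera images.
- beam_edge (a point): Middle of the upper edge of the left end of a fixed grey steel beam (box section 110 mm wide, 280 mm long, 70 mm high, flat top 70 mm above the bench; two small bolted lugs at its foot). Axes: y points out of this left end along the beam, x across the beam, z up; the beam reaches from here 280 mm towards -y. It is bolted down and does not move; its place and yaw change from start to start.
- plank_center (a point): Centre (half-way up) of the loose oak plank: 360 mm long, 58 mm wide, 24 mm thick, about 0.36 kg, evenly heavy, lying flat on the beam and turned by a few degrees from it at the start. Axes: y along the plank towards its long end (the end that goes out to the left), x across its width, z up. Its short end is at y = -180 mm.
- plank_line (a point): Middle of the dark pencil line, 3.5 mm wide, drawn square across the plank's top and down its sides; this point is on the top face, 40 mm from the plank's centre towards its short end (140 mm from the short end, 220 mm from the long end). Same axes as the plank. At the start it lies 75 to 120 mm inside the beam's left end. With the line at the edge, the plank's centre of mass is 40 mm out in the air and it tips unless held down.
- beam: The fixed steel beam; origin at the centre of its underside, on the bench; y along it towards the left end (140 mm away), z up.
- plank: The oak plank; origin at the centre of its underside; axes as for its centre point.
- spanner: Steel combination spanner, 190 mm long, lying on the bench beside the beam. Leave alone.
- socket: Steel socket, 32 mm across, 45 mm tall, standing on the robot's side of the beam. Leave alone.
- mug: White mug, 76 mm across, 85 mm tall, standing beyond the far side of the plank's path. Leave alone.
- tray: Small open steel tray, 110 by 85 by 30 mm, on the bench below the overhang, lower than the beam. Leave alone.
- oil: Black oil bottle, 60 mm across, 120 mm tall, standing on the bench to the right of the beam. Leave alone.
- offcut: Short unmarked oak offcut, 120 by 58 by 24 mm, lying on the bench to the right. Leave alone.
- hammer: Hammer, 280 mm long, lying on the bench to the left. Leave alone.

How it is judged:
At the end, for the whole second after the job is handed in: Line within 6 mm of the beam's left end edge and 26 mm of its middle; plank square within 0.08 rad, level within 0.05 rad, lying on the beam, centre of mass beyond the edge, at rest, held by the fingers and carried by nothing but beam and hand (y of plank_line in the frame of beam_edge between -0.006 and 0.006 m and x of plank_line in the frame of beam_edge between -0.026 and 0.026 m and z of plank_line in the frame of beam_edge between 0.018 and 0.03 m and y of plank_center in the frame of beam_edge above 0.03 m and angle between the y axis of plank_center and the y axis of beam_edge, either way round below 0.08 rad and angle between plank_center's own z axis and vertical below 0.05 rad and contact force between the fingers and plank above 0.5 N and contact force between plank and beam above 0.3 N and linear speed of plank below 0.02 m/s and contact force between plank and spanner below 0.2 N and contact force between plank and socket below 0.2 N and contact force between plank and mug below 0.2 N and contact force between plank and tray below 0.2 N and contact force between plank and oil below 0.2 N and contact force between plank and offcut below 0.2 N and contact force between plank and hammer below 0.2 N); the arm keeps its last pose, push and grip.
It fails at once if the plank tips (tilts more than 0.15 rad) (angle between plank_center's own z axis and vertical above 0.15 rad).
It fails at once if the plank is lifted off the beam (more than 15 mm) (z of plank_line in the frame of beam_edge above 0.039 m).
It fails at once if something else on the bench is disturbed (moved more than 30 mm) (distance of any of spanner, socket, mug, tray, oil, offcut, hammer from where it was at the start of the episode above 0.03 m).
It also fails if it takes over 38 s, if anything falls off the work surface, if the arm or the gripper's body presses on something with over 40 N, if the wrist force passes 120 N, or if a joint passes its speed limit or range.

### The arm

A 6-joint arm with a two-finger parallel gripper is mounted at the origin on the work surface. World frame = base frame: x ahead of the robot, y to its left, z up, the work surface at z = 0. Lengths are in m, angles in rad, forces in N, time in s.
With the tool pointing down it reaches from about 0.375 to 0.825 m from the base axis. Payload 5.5 kg.
Tool frame: the origin (TCP) lies on the centre line of the jaws, within the pads' length; the fingertips stand 11 mm ahead of it and the grasp point (between the pads) lies 8 mm behind it; x points along the fingers, y is the direction in which the jaws open and shut, and the axes are right-handed (so a half turn about x gives the same grasp; the last joint's range is limited). The gripper opens to 85 mm and grips with 20 to 120 N. Pads are 22 mm wide; open, the fingers measure 114 mm over their backs; the gripper's body (76 mm by 85 mm) begins 54 mm behind the grasp point. The pads swing forward as they close: fully open they stand 13 mm farther back than shut.
Start: joints at [1.105, 0.314, -0.047, 1.21, 0, 1.571], TCP at [0.269, 0.536, 0.242] pointing down, gripper open.
Joint ranges: [-2.67, 2.67], [-0.69, 1.73], [-1.03, 1.25], [-2.08, 2.16], [-1.42, 1.45], [-3.14, 3.14]. Speed limits (rad/s): [2.39, 2.39, 3.01, 3.14, 3.14, 3.14].

### API

Orientations are given as a unit quaternion [x, y, z, w].
In Python, from plant import bot gives the robot as it stands.
- The arm moves only by the tool drive_tool, never from a script. Its argument "deltas" is a list of rows, each an object with "translation": the shift along the tool's x, y, z each as a share of 0.03 m, from -1 to 1, a list of three; "rot": the turn, a rotation vector about the tool's x, y, z each as a share of 0.1 rad, from -1 to 1, a list of three; "grip": the finger opening in mm, from 0 to 85.4. In form: [{"translation": [dx, dy, dz], "rot": [ax, ay, az], "grip": grip}, ...]. A call has 1 to 10 rows; each row shifts and turns the commanded pose from where the row before left it, along the tool's axes as they then stand; what a row does not reach is not made up. A row lasts 1/8 s, in which the tool goes at most 62.5 mm and 10.7 degrees, less where a joint would pass 70% of its speed; a pose out of reach is approached as far as the arm can. A call with a number of a shift or a turn outside -1 to 1 is refused whole. A call with a gripper value outside its range is refused whole. The fingers move at their own pace and stop on an object; "squeeze" is the grip in N (left out, the last holds). Time passes only in rows, so rows that do not move let the fingers close. It gives the time, the measured TCP pose, the force and the opening at its end, in the units of the state.
- bot.read_state(): the state, without advancing time (a new reading comes with each control period).
- bot.snapshot(name): name is "scene" or "side" or "wrist"; returns a dict with "image" (384x512x3 uint8, red, green, blue), "depth" (384x512 float32, m along the optical axis (not along the pixel's ray), 0 where there is no reading), "intrinsics" (3x3 intrinsics, pixels), "R" (3x3) and "t" (3): a world point X has camera coordinates R X + t. Camera axes: x right, y down, z forward; pixel columns grow to the right and rows downward; lengths in m; the calibration is good to about 2 mm. A picture is of the moment at which its call begins.
- bot.close_job(): hands the job in, once; it reports no verdict.
Trained networks look in the newest picture that a camera, given by its name, has taken for a name from the list of things; names that differ only in an ending like _2 or _b are one class to them, and where a whole thing is asked for, a point or a joint stands for the part that bears it (a point fixed in the world has none). Each returns a list of dicts, best first, with "confidence" (0 to 1); they miss things now and then, are a little off and sometimes report something else, mostly with a low value. They report only what shows in the picture. A call takes as long as a camera call.
- bot.outline_of(camera, label): "mask" (384x512 bool, what is visible of it) and "position" ([column, row] in pixels, amid what is visible of it).
The state is a dict: "clock": time; "joint_pos": joint angles; "qvel": joint speeds; "joint_torque": joint torques, N m; "position": TCP position; "tcp_rot": TCP orientation; "wrist_force": force on the tool from outside, world axes, zero at the start; "moment": the same for the moment, N m; "opening": finger opening in m.
Only numpy, scipy, OpenCV 4.12 (cv2) and the standard library are available. Lean on these libraries where they do the work, as an engineer would, in place of code of your own. Each camera call takes 0.05 s, during which the arm holds its last target. There are 200 camera calls.

## Working session

There is one attempt and no reset: what is moved stays moved. The work goes in short steps, Python scripts to look and compute and a tool call to move; the robot and the scene stay as the last step left them, time stands still between calls to the robot, and variables do not carry over. Pictures are saved under pics/ and viewed, about 8 in all and at most 12, crops included, and the job is handed in when it is done.

Besides the shell and the picture viewer there is one more tool, called after ">>>" as name(argument=value, ...) on one line, values as JSON. drive_tool: Moves the arm, as the interface text tells. Its arguments: {"type":"object","properties":{"deltas":{"type":"array"},"squeeze":{"type":"number"}},"required":["deltas"]}

```bash
mkdir -p pics; cat > h.py <<'E'
import numpy as np, cv2
from plant import bot
def pts(s,mask):
    v,u=np.nonzero(mask&(s["depth"]>0)); d=s["depth"][v,u]; K=s["intrinsics"]
    c=np.stack([(u-K[0,2])/K[0,0]*d,(v-K[1,2])/K[1,1]*d,d],1)
    return (c-s["t"])@s["R"], np.stack([u,v],1)
def save(s,n): cv2.imwrite("pics/"+n,s["image"][:,:,::-1])
E
python3 - <<'E'
from h import *
ims=[]
for c in ["scene","side","wrist"]:
    s=bot.snapshot(c); ims.append(s["image"][:,:,::-1])
    for l in ["beam","plank"]:
        for o in bot.outline_of(c,l)[:2]:
            P,_=pts(s,o["mask"]); z=0.07 if l=="beam" else .094
            Q=P[abs(P[:,2]-z)<.006]
            if len(Q)>20:
                r=cv2.minAreaRect((Q[:,:2]*1000).astype(np.float32)); print(c,l,round(o["confidence"],2),len(Q),np.median(Q[:,2]).round(4),r,cv2.boxPoints(r).round().tolist())
            else: print(c,l,o["confidence"],len(P),len(Q))
print(bot.read_state())
cv2.imwrite("pics/a.png",cv2.resize(np.vstack([np.hstack(ims[:2]),np.hstack([ims[2],ims[2]*0])]),(800,600)))
E
```

```text
scene beam 0.57 516 0.0709 ((534.945556640625, -75.42730712890625), (281.67694091796875, 110.55177307128906), 78.9627685546875) [[454.0, -203.0], [562.0, -224.0], [616.0, 52.0], [508.0, 73.0]]
scene plank 0.73 1389 0.0948 ((549.8550415039062, -15.422683715820312), (368.917236328125, 61.35215759277344), 81.81549835205078) [[493.0, -194.0], [554.0, -202.0], [606.0, 163.0], [546.0, 172.0]]
side beam 0.91 737 0.0726 ((530.6509399414062, -80.57061767578125), (280.9742126464844, 110.10307312011719), 79.13887023925781) [[450.0, -208.0], [558.0, -229.0], [611.0, 47.0], [503.0, 68.0]]
side plank 0.56 1090 0.0971 ((549.2110595703125, -13.75897216796875), (363.57012939453125, 61.615753173828125), 81.8056411743164) [[493.0, -189.0], [554.0, -198.0], [606.0, 162.0], [545.0, 171.0]]
side plank 0.39 262 0
{'clock': 0.45, 'joint_pos': array([ 1.10499543e+00,  3.13580254e-01, -4.71694439e-02,  1.21020667e+00,
        1.30874161e-05,  1.57082606e+00]), 'qvel': array([-1.91712967e-03, -1.78247572e-03, -3.80271146e-04, -7.14435565e-05,
       -4.95856957e-04, -6.36364209e-04]), 'joint_torque': array([-3.52841180e-04, -5.38888192e+01,  3.39670837e+01,  4.82849573e-03,
       -3.05220851e-05, -8.06193896e-06]), 'position': array([0.26945784, 0.53603635, 0.24222085]), 'tcp_rot': array([ 0.16315693,  0.68803078, -0.1632649 ,  0.68799566]), 'wrist_force': array([0.27441165, 0.14542845, 0.03328215]), 'moment': array([0.04050844, 0.01166834, 0.00905202]), 'opening': 0.08545822934305228}
```

View pics/a.png

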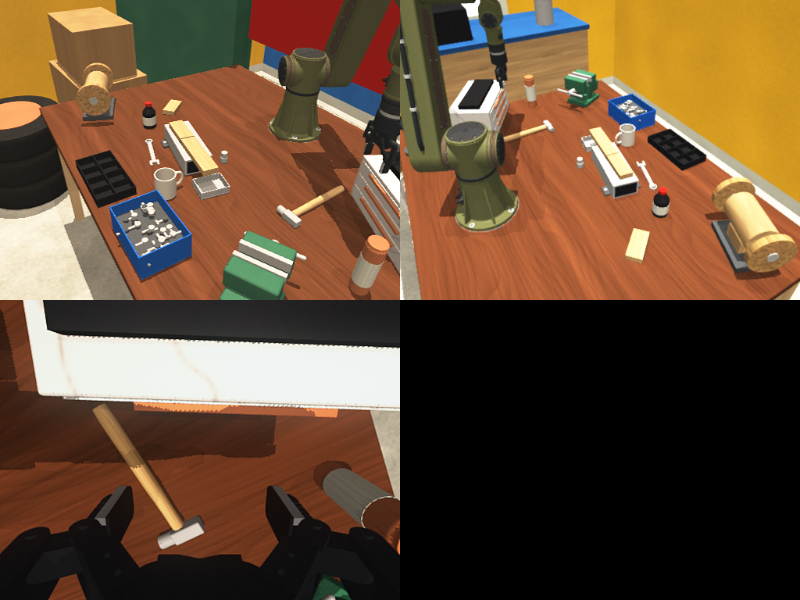

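```bash
python3 - <<'E'
from h import *
from scipy.spatial.transform import Rotation as R
M=R.from_quat(bot.read_state()["tcp_rot"]).as_matrix(); print(M.round(3), np.degrees(np.arctan2(M[1,1],M[0,1])))
for c in ["scene","side"]:
    s=bot.snapshot(c)
    for l in ["mug","tray","socket","hammer"]:
        for o in bot.outline_of(c,l)[:1]:
            P,_=pts(s,o["mask"]); print(c,l,round(o["confidence"],2),np.percentile(P,[5,50,95],axis=0).round(3).tolist())
E
```

```text
[[-0.     0.449  0.893]
 [-0.     0.893 -0.449]
 [-1.    -0.    -0.   ]] 63.30987124443443
scene mug 0.56 [[0.663, 0.064, 0.014], [0.719, 0.116, 0.058], [0.757, 0.136, 0.086]]
scene tray 0.75 [[0.518, 0.116, 0.002], [0.569, 0.154, 0.011], [0.626, 0.207, 0.031]]
scene socket 0.54 [[0.424, 0.041, 0.005], [0.439, 0.054, 0.027], [0.45, 0.061, 0.048]]
scene hammer 0.93 [[0.197, 0.386, 0.005], [0.369, 0.419, 0.023], [0.448, 0.452, 0.028]]
side mug 0.79 [[0.659, 0.062, 0.011], [0.706, 0.085, 0.058], [0.751, 0.133, 0.087]]
side tray 0.5 [[0.513, 0.126, 0.004], [0.541, 0.185, 0.014], [0.575, 0.211, 0.034]]
side socket 0.49 [[0.419, 0.032, 0.012], [0.428, 0.038, 0.032], [0.437, 0.049, 0.05]]
side hammer 0.8 [[0.206, 0.375, 0.005], [0.34, 0.406, 0.024], [0.44, 0.447, 0.032]]
```

>>> drive_tool(deltas=[{"translation": [0,-0.08,1],"rot": [0.52,0,0],"grip": 85},{"translation": [0,-0.08,1],"rot": [0.52,0,0],"grip": 85},{"translation": [0,-0.08,1],"rot": [0.52,0,0],"grip": 85},{"translation": [0,-0.08,1],"rot": [0.52,0,0],"grip": 85},{"translation": [0,-0.08,1],"rot": [0.52,0,0],"grip": 85},{"translation": [0,-0.08,1],"rot": [0.52,0,0],"grip": 85},{"translation": [0,-0.08,1],"rot": [0.52,0,0],"grip": 85},{"translation": [0,-0.08,1],"rot": [0.52,0,0],"grip": 85},{"translation": [0,-0.08,1],"rot": [0.52,0,0],"grip": 85},{"translation": [0,-0.08,1],"rot": [0.52,0,0],"grip": 85}])

```text
clock: 2.2
position: [0.4817, 0.3261, 0.2423]
tcp_rot: [0.335, 0.623, -0.335, 0.623]
wrist_force: [0.7, 0.5, -0.0]
opening: 0.0851
```

>>> drive_tool(deltas=[{"translation": [0,-0.08,1],"rot": [0.52,0,0],"grip": 85},{"translation": [0,-0.08,1],"rot": [0.52,0,0],"grip": 85},{"translation": [0,-0.08,1],"rot": [0.52,0,0],"grip": 85},{"translation": [0,-0.08,1],"rot": [0.52,0,0],"grip": 85},{"translation": [0,-0.08,1],"rot": [0.52,0,0],"grip": 85},{"translation": [0,-0.08,1],"rot": [0.52,0,0],"grip": 85},{"translation": [0,-0.08,1],"rot": [0.52,0,0],"grip": 85},{"translation": [0,-0.08,1],"rot": [0.52,0,0],"grip": 85},{"translation": [0,-0.08,1],"rot": [0.52,0,0],"grip": 85},{"translation": [0,-0.08,1],"rot": [0.52,0,0],"grip": 85}])

```text
clock: 3.45
position: [0.561, 0.0391, 0.2423]
tcp_rot: [0.484, 0.516, -0.484, 0.516]
wrist_force: [-0.0, -0.7, 0.3]
opening: 0.0852
```

>>> drive_tool(deltas=[{"translation": [0,-0.08,1],"rot": [0.52,0,0],"grip": 85},{"translation": [0,-0.08,1],"rot": [0.52,0,0],"grip": 85},{"translation": [0,0,0],"rot": [0,0,0],"grip": 85},{"translation": [0,0,0],"rot": [0,0,0],"grip": 85}])

```text
clock: 3.95
position: [0.5584, -0.0196, 0.2423]
tcp_rot: [0.51, 0.49, -0.509, 0.49]
wrist_force: [-0.6, 0.0, 0.1]
opening: 0.0851
```

```bash
cat > m.py <<'E'
from h import *
from scipy.spatial.transform import Rotation as R
import sys
def meas(c):
    s=bot.snapshot(c); out={}
    for l,z in [("beam",.07),("plank",.094)]:
        for o in bot.outline_of(c,l)[:1]:
            P,_=pts(s,o["mask"]); Q=P[abs(P[:,2]-z)<.007]
            if len(Q)<30: print(c,l,"few");continue
            r=cv2.minAreaRect((Q[:,:2]*1000).astype(np.float32)); print(c,l,round(o["confidence"],2),len(Q),np.median(Q[:,2]).round(4),np.round(r[0],1),np.round(r[1],1),round(r[2],2),cv2.boxPoints(r).round().tolist())
    return s
if __name__=="__main__":
    for c in sys.argv[2:]:
        s=meas(c); save(s,sys.argv[1]+c+".png")
    t=bot.read_state(); M=R.from_quat(t["tcp_rot"]).as_matrix(); print(t["clock"],t["position"],t["wrist_force"],t["moment"],"yaw",np.degrees(np.arctan2(M[1,1],M[0,1])),M[:,2])
E
python3 m.py b wrist scene side
```

```text
wrist beam 0.94 9491 0.0699 [533.3 -77.2] [280.2 110.2] 79.0 [[453.0, -204.0], [561.0, -225.0], [614.0, 50.0], [506.0, 71.0]]
wrist plank 0.85 18882 0.094 [547.8 -25.4] [335.4  58.1] 81.64 [[495.0, -187.0], [552.0, -196.0], [601.0, 136.0], [543.0, 145.0]]
scene beam 0.57 575 0.0707 [534.2 -76. ] [278.5 111.5] 78.83 [[453.0, -202.0], [562.0, -223.0], [616.0, 50.0], [506.0, 71.0]]
scene plank 0.73 1404 0.0948 [550.2 -11.8] [361.5  60.7] 81.56 [[494.0, -186.0], [554.0, -195.0], [607.0, 163.0], [547.0, 171.0]]
side beam 0.66 782 0.0729 [530.4 -80.6] [282.3 110.2] 79.13 [[450.0, -209.0], [558.0, -230.0], [611.0, 48.0], [503.0, 68.0]]
side plank 0.68 1156 0.0972 [548.6 -13.9] [364.1  60.3] 81.87 [[493.0, -190.0], [553.0, -198.0], [604.0, 162.0], [544.0, 171.0]]
4.4 [ 0.55841796 -0.01968449  0.24227441] [ 0.26153479 -0.1003199  -0.3217687 ] [ 0.01982501 -0.00586126  0.00694528] yaw -2.2025516856356755 [-3.84323114e-02 -9.99261206e-01  6.37463748e-06]
```

View pics/bwrist.png

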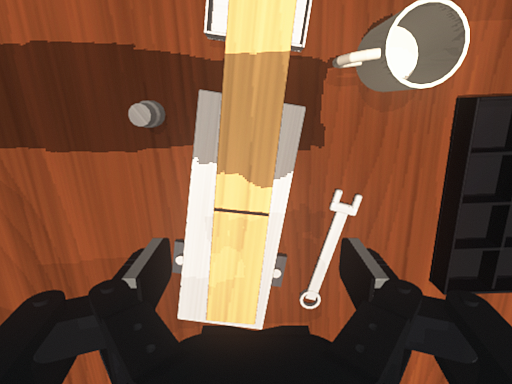

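>>> drive_tool(deltas=[{"translation": [0,0,0],"rot": [0.54,0,0],"grip": 85},{"translation": [0,0,0],"rot": [0.54,0,0],"grip": 85},{"translation": [0.8,-0.16,1],"rot": [0,0,0],"grip": 85},{"translation": [0.8,-0.16,1],"rot": [0,0,0],"grip": 85},{"translation": [0.8,0,0.33],"rot": [0,0,0],"grip": 85},{"translation": [0.9,0,0],"rot": [0,0,0],"grip": 85},{"translation": [0.7,0,0],"rot": [0,0,0],"grip": 85},{"translation": [0,0,0],"rot": [0,0,0],"grip": 85}])

```text
clock: 5.4
position: [0.5372, -0.0875, 0.1208]
tcp_rot: [-0.535, -0.463, 0.536, -0.461]
wrist_force: [-1.2, -0.2, 0.2]
opening: 0.0848
```

```bash
python3 m.py c wrist
```

```text
wrist beam 0.92 21769 0.07 [533.9 -74.1] [237.3 110.6] 79.04 [[457.0, -180.0], [566.0, -201.0], [611.0, 32.0], [502.0, 53.0]]
wrist plank 0.59 33443 0.094 [541.9 -63.2] [194.   58.5] 81.6 [[499.0, -155.0], [557.0, -163.0], [585.0, 28.0], [527.0, 37.0]]
5.55 [ 0.53938482 -0.08776089  0.12330038] [ 0.3622598  -0.34371643  0.45734909] [-0.03441474  0.0052417  -0.038198  ] yaw -8.411601275667797 [-1.46283324e-01 -9.89242735e-01 -7.23771899e-06]
```

View pics/cwrist.png

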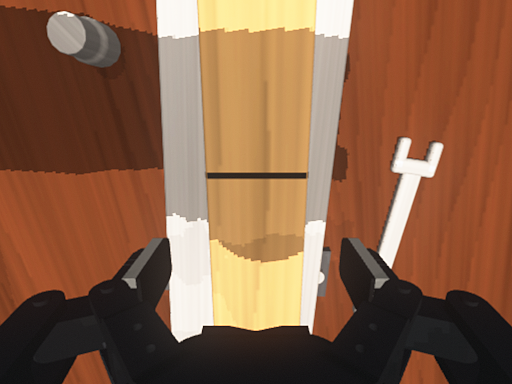

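>>> drive_tool(deltas=[{"translation": [0.7,0,0],"rot": [0,0,0],"grip": 85},{"translation": [0.6,0,0],"rot": [0,0,0],"grip": 85},{"translation": [0,0,0],"rot": [0,0,0],"grip": 70},{"translation": [0,0,0],"rot": [0,0,0],"grip": 64},{"translation": [0,0,0],"rot": [0,0,0],"grip": 64}], squeeze=40)

```text
clock: 6.18
position: [0.5396, -0.0879, 0.0845]
tcp_rot: [0.536, 0.461, -0.535, 0.462]
wrist_force: [-0.4, -0.0, 0.5]
opening: 0.0642
```

>>> drive_tool(deltas=[{"translation": [0,0,0],"rot": [0,0,0],"grip": 45},{"translation": [0,0,0],"rot": [0,0,0],"grip": 45},{"translation": [0,0,0],"rot": [0,0,0],"grip": 45}])

```text
clock: 6.55
position: [0.5392, -0.0879, 0.0845]
tcp_rot: [0.536, 0.462, -0.535, 0.462]
wrist_force: [-0.6, -0.1, 5.3]
opening: 0.0571
```

```bash
python3 m.py d wrist scene
```

```text
wrist beam 0.78 20309 0.07 [536.6 -59.1] [184.4 110.6] 79.0 [[465.0, -139.0], [573.0, -160.0], [609.0, 21.0], [500.0, 42.0]]
wrist plank 0.95 43302 0.0941 [544.9 -52.7] [150.7  58.5] 81.87 [[505.0, -123.0], [563.0, -131.0], [584.0, 18.0], [527.0, 26.0]]
scene beam 0.8 519 0.0707 [534.7 -74.1] [278.1 112. ] 79.03 [[453.0, -200.0], [563.0, -221.0], [616.0, 52.0], [506.0, 73.0]]
scene plank 0.78 1232 0.0949 [550.1 -12.7] [362.3  62.4] 80.71 [[490.0, -186.0], [552.0, -196.0], [610.0, 161.0], [549.0, 171.0]]
6.85 [ 0.53926062 -0.08782291  0.08448105] [-1.46797908 -0.11563235  5.54007001] [0.05960721 0.36443275 0.04192696] yaw -8.415348664909716 [-1.46348026e-01 -9.89233165e-01 -5.87253917e-06]
```

View pics/dwrist.png

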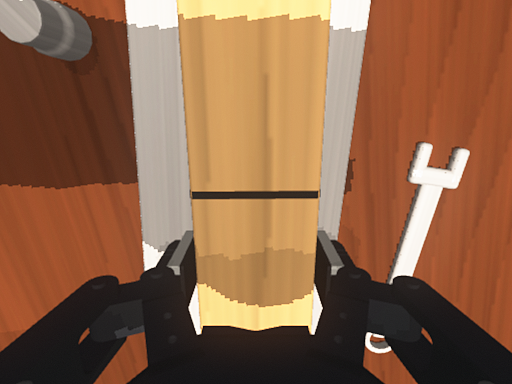

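>>> drive_tool(deltas=[{"translation": [0.04,0,0],"rot": [0,0,0],"grip": 40},{"translation": [0,0,-0.1],"rot": [0.23,0,0],"grip": 40},{"translation": [0,-0.05,-0.3],"rot": [0.23,0,0],"grip": 40},{"translation": [0,-0.05,-0.3],"rot": [0,0,0],"grip": 40},{"translation": [0,-0.05,-0.3],"rot": [0,0,0],"grip": 40},{"translation": [0,0,0],"rot": [0,0,0],"grip": 40}], squeeze=80)

```text
clock: 7.6
position: [0.542, -0.0593, 0.0848]
tcp_rot: [0.546, 0.447, -0.546, 0.452]
wrist_force: [0.4, -6.0, 12.7]
opening: 0.0561
```

```bash
python3 m.py e wrist scene side
```

```text
wrist beam 0.65 20012 0.07 [542.2 -31.3] [181.3 110.6] 79.07 [[471.0, -110.0], [579.0, -131.0], [614.0, 47.0], [505.0, 68.0]]
wrist plank 0.94 43172 0.0941 [549.  -24.7] [151.8  60.1] 78.63 [[505.0, -93.0], [563.0, -105.0], [593.0, 44.0], [534.0, 56.0]]
scene beam 0.85 528 0.0709 [537.9 -60.4] [315.3 110.8] 78.96 [[453.0, -205.0], [562.0, -226.0], [622.0, 84.0], [514.0, 105.0]]
scene plank 0.77 1250 0.0949 [560.9  32.4] [326.7  59.6] 79.09 [[501.0, -122.0], [559.0, -134.0], [621.0, 187.0], [563.0, 198.0]]
side beam 0.79 868 0.0729 [531.  -80.9] [283.1 109.7] 78.92 [[450.0, -209.0], [558.0, -230.0], [612.0, 47.0], [504.0, 69.0]]
side plank 0.61 804 0.0973 [557.4  13.5] [365.6  63.1] 79.24 [[492.0, -160.0], [554.0, -172.0], [623.0, 187.0], [561.0, 199.0]]
8.05 [ 0.54206526 -0.0592898   0.08483991] [-0.20196831 -5.60695251 12.82136762] [-0.98001758  0.50861445  0.10457854] yaw -11.094491094657277 [-0.1924432  -0.9813037   0.00294291]
```

>>> drive_tool(deltas=[{"translation": [0,-0.02,-0.3],"rot": [0,0,0],"grip": 40},{"translation": [0,-0.02,-0.3],"rot": [0,0,0],"grip": 40},{"translation": [0,-0.02,-0.3],"rot": [0,0,0],"grip": 40},{"translation": [0,-0.02,-0.3],"rot": [0,0,0],"grip": 40},{"translation": [0,-0.02,-0.3],"rot": [0,0,0],"grip": 40},{"translation": [0,-0.02,-0.3],"rot": [0,0,0],"grip": 40},{"translation": [0,-0.02,-0.3],"rot": [0,0,0],"grip": 40},{"translation": [0,-0.02,-0.3],"rot": [0,0,0],"grip": 40},{"translation": [0,0,0],"rot": [0,0,0],"grip": 40}])

```text
clock: 9.18
position: [0.551, 0.0123, 0.0848]
tcp_rot: [0.546, 0.447, -0.546, 0.452]
wrist_force: [-0.5, -6.5, 14.5]
opening: 0.0561
```

```bash
python3 m.py f wrist scene side
```

```text
wrist beam 0.61 6865 0.07 [548.9   5.7] [112.3 110. ] 78.37 [[484.0, -38.0], [591.0, -60.0], [614.0, 50.0], [506.0, 72.0]]
wrist plank 0.92 43027 0.0941 [558.1  47.5] [149.9  58.7] 79.21 [[515.0, -21.0], [573.0, -32.0], [601.0, 116.0], [543.0, 127.0]]
scene beam 0.7 62 0.0698 [ 574.  -339.9] [31. 59.] 77.45 [[542.0, -349.0], [599.0, -361.0], [606.0, -331.0], [549.0, -318.0]]
scene plank 0.8 1443 0.0948 [567.3  89.1] [355.2  59.4] 79.31 [[505.0, -80.0], [564.0, -91.0], [629.0, 258.0], [571.0, 269.0]]
side beam 0.89 1284 0.073 [531.9 -79.9] [282.4 111.8] 79.16 [[450.0, -208.0], [560.0, -229.0], [613.0, 48.0], [504.0, 69.0]]
side plank 0.79 692 0.0974 [564.9  83.8] [364.1  60.5] 79.12 [[501.0, -89.0], [560.0, -101.0], [629.0, 257.0], [570.0, 268.0]]
9.625 [0.55096355 0.01234628 0.08480625] [-0.85454231 -6.12207778 14.15545351] [-1.22713808  0.5737255   0.18872431] yaw -11.101453001097255 [-0.19256148 -0.98128063  0.00289747]
```

View pics/fwrist.png

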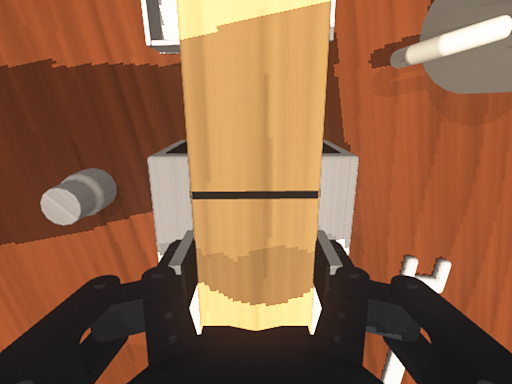

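```bash
cat > l.py <<'E'
from h import *
from scipy.spatial.transform import Rotation as R
e=np.array([np.cos(np.radians(79)),np.sin(np.radians(79))]); x=np.array([e[1],-e[0]])
s=bot.snapshot("wrist")
P,uv=pts(s,np.ones(s["depth"].shape,bool)); g=s["image"][uv[:,1],uv[:,0]].sum(1)
top=(abs(P[:,2]-.094)<.004)&(uv[:,1]<225)&(abs(uv[:,0]-256)<68)
L=P[top&(g<170)]
b=(abs(P[:,2]-.07)<.0025)&(uv[:,1]<260); B=P[b]
le=L[:,:2]@e; lx=L[:,:2]@x
print("line",len(L),np.median(le),np.median(lx),"slope",np.polyfit(lx,le,1)[0],"z",np.median(L[:,2]))
for n,q in (("left",uv[b][:,0]<185),("right",uv[b][:,0]>325)):
    Q=B[q][:,:2]; print(n,len(Q),np.percentile(Q@e,[95,99,99.8]).round(4),np.percentile(Q@x,[1,99]).round(4))
T=P[top]; A=np.linalg.lstsq(np.c_[T[:,:2],np.ones(len(T))],T[:,2],rcond=None)[0]; print("plane slope",A[:2])
print("ref edge",np.array([.560,.0605])@e,np.array([.560,.0605])@x)
t=bot.read_state();print(t["clock"],t["position"],t["wrist_force"])
E
python3 l.py
```

```text
line 783 0.1521085726764098 0.5370825243130439 slope 0.0031721793851302964 z 0.09437178344727674
left 2950 [0.1637 0.1653 0.1655] [0.4838 0.502 ]
right 3635 [0.2251 0.2331 0.2346] [0.5763 0.658 ]
plane slope [ 0.00371561 -0.00094341]
ref edge 0.16624148200944883 0.5381672785104109
9.675 [0.55097642 0.01233954 0.08482936] [-0.39632185 -6.07552619 12.68950923]
```

>>> drive_tool(deltas=[{"translation": [0,0,-0.2],"rot": [0,0,0],"grip": 40},{"translation": [0,0,-0.2],"rot": [0,0,0],"grip": 40},{"translation": [0,0,-0.06],"rot": [0,0,0],"grip": 40},{"translation": [0,0,0],"rot": [0,0,0],"grip": 40},{"translation": [0,0,0],"rot": [0,0,0],"grip": 40}])

```text
clock: 10.3
position: [0.5533, 0.0249, 0.0848]
tcp_rot: [-0.546, -0.447, 0.546, -0.452]
wrist_force: [-1.7, -10.2, 15.1]
opening: 0.0564
```

```bash
python3 l.py; python3 m.py g wrist scene side
```

```text
line 793 0.16498796446890046 0.537020687102211 slope 0.004181367150737606 z 0.09436723720670101
left 2058 [0.1643 0.1653 0.1655] [0.4838 0.5011]
right 3148 [0.239  0.2455 0.2473] [0.5771 0.6621]
plane slope [ 0.00300043 -0.00366922]
ref edge 0.16624148200944883 0.5381672785104109
10.35 [0.5533135  0.02494879 0.08482269] [-1.63952352 -9.72042666 15.07884182]
wrist beam 0.78 5191 0.0699 [550.5  11.5] [ 99.3 110.2] 79.17 [[487.0, -27.0], [595.0, -48.0], [614.0, 50.0], [506.0, 71.0]]
wrist plank 0.84 43182 0.094 [560.6  59.5] [151.4  59.1] 79.58 [[518.0, -10.0], [576.0, -20.0], [603.0, 129.0], [545.0, 139.0]]
scene beam 0.58 687 0.0708 [535.6 -77.5] [283.8 110.7] 79.68 [[456.0, -207.0], [565.0, -227.0], [616.0, 52.0], [507.0, 72.0]]
scene plank 0.86 1471 0.0945 [569.5 105.4] [348.4  60.1] 78.91 [[507.0, -60.0], [566.0, -71.0], [633.0, 271.0], [574.0, 282.0]]
side beam 0.64 1361 0.073 [531.9 -79.1] [285.7 112.5] 78.98 [[449.0, -209.0], [560.0, -230.0], [614.0, 50.0], [504.0, 72.0]]
side plank 0.95 690 0.0973 [568.8  97.6] [365.3  63.4] 79.24 [[504.0, -76.0], [566.0, -88.0], [634.0, 271.0], [572.0, 283.0]]
10.8 [0.55331077 0.02492184 0.084825  ] [-1.74416751 -9.67084268 14.05724259] [-1.8876448   0.78923069  0.17713488] yaw -11.132091825601565 [-0.1930953  -0.98116748  0.00495757]
```

View pics/gwrist.png

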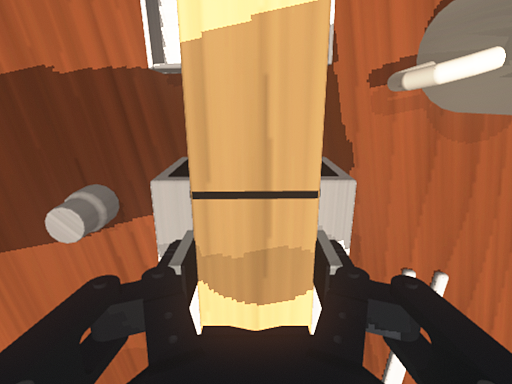

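View pics/gscene.png

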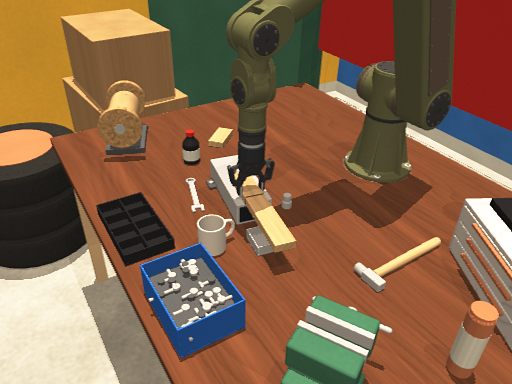

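>>> drive_tool(deltas=[{"translation": [0,0,-0.03],"rot": [0,0,0],"grip": 40},{"translation": [0,0,0],"rot": [0,0,0],"grip": 40},{"translation": [0,0,0],"rot": [0,0,0],"grip": 40},{"translation": [0,0,0],"rot": [0,0,0],"grip": 40}])

```text
clock: 11.3
position: [0.5534, 0.0255, 0.0849]
tcp_rot: [-0.546, -0.446, 0.547, -0.452]
wrist_force: [-2.3, -11.0, 15.5]
opening: 0.0562
```

```bash
python3 l.py && python3 m.py h side && python3 l.py && python3 -c "from plant import bot; print(bot.close_job())"
```

```text
line 795 0.16550619851437365 0.5370187822465807 slope 0.004933716429409279 z 0.09433210879470265
left 2032 [0.1643 0.1654 0.1657] [0.4838 0.501 ]
right 3100 [0.2394 0.246  0.2479] [0.577  0.6619]
plane slope [ 0.00289148 -0.00429349]
ref edge 0.16624148200944883 0.5381672785104109
11.35 [0.5534494  0.02545624 0.08487946] [ -2.18547771 -11.18276555  14.57418507]
side beam 0.82 1346 0.073 [531.4 -80.8] [283.2 111.2] 79.28 [[450.0, -210.0], [560.0, -230.0], [612.0, 48.0], [503.0, 69.0]]
side plank 0.68 699 0.0973 [569.  98.] [366.3  63. ] 79.16 [[504.0, -76.0], [566.0, -88.0], [634.0, 272.0], [573.0, 284.0]]
11.5 [0.55346646 0.02548372 0.08489312] [ -2.1500721  -10.45536983  15.6534666 ] [-2.13457065  0.8353393   0.23163687] yaw -11.139689506719181 [-0.1932294  -0.98113718  0.0056777 ]
line 795 0.16547502954250998 0.5370135707192392 slope 0.0037565231825471813 z 0.09429210983347341
left 2028 [0.1644 0.1654 0.1657] [0.4837 0.5011]
right 3108 [0.2393 0.2457 0.2477] [0.5771 0.662 ]
plane slope [ 0.00303759 -0.00434761]
ref edge 0.16624148200944883 0.5381672785104109
11.55 [0.5534237  0.0254816  0.08487807] [ -2.78420968 -11.24212596  14.75827534]
the job is handed in; nothing more can be done
None
```

I slid the plank out along the beam until its pencil line sat at the left end edge. I then handed the job in at about 11.6 s, still gripping it across its width and pressing it down. The hand-in reported no verdict.

The last wrist-camera checks:

| Check | Measured | Limit |
|---|---|---|
| Line from edge | about 0.5–1 mm inside | 6 mm |
| Line from beam's middle | about 1 mm | 26 mm |
| Squareness | about 0.004 rad | 0.08 rad |
| Level | about 0.005 rad | 0.05 rad |
| Line height above beam top | about 24 mm | 18–30 mm |

- **Holding:** the squeeze was set to 80 N, with about 15 N pressing down on the beam. The line held still between the last two readings.
- **Sideways load:** about 11 N of sideways force was left on the wrist from friction. It caused no visible movement.
- **Disagreement:** in the side camera, estimates from the plank's long end agreed with the line at the edge to about 1 mm. The estimate from the short end put the line about 5 mm inside. I trusted the wrist camera, which sees the line and edge directly.
- **Other objects:** the last scene-camera picture, taken just before the final 1 mm nudge, showed nothing else visibly disturbed. I did not measure their positions again.

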